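Clamp a lime in the ratchet fruit clamp and keep the trigger squeezed

ROBOT

A 6-joint arm with a two-finger parallel gripper is mounted at the origin on a cart in front of the work surface, level with it; the furniture and walls round the work are solid. World frame = base frame: x ahead of the robot, y to its left, z up, the work surface at z = 0. Lengths are in mm, angles in degrees, forces in N, time in s.
With the tool pointing down it reaches from about 325 to 875 mm from the base axis. Payload 4.4 kg.
Tool frame: the origin (TCP) lies at the very end of the fingers, on their centre line; the grasp point (between the pads) lies tcp_to_grasp behind it (tcp_to_grasp is the distance from the TCP to the grasp point, in mm); z points along the fingers, y is the line along which they close (so a half turn about z gives the same grasp; the last joint's range is limited). The gripper opens to 85 mm and grips with 20 to 120 N. Pads are 22 mm wide; open, the fingers measure 114 mm over their backs; the gripper's body (76 mm by 85 mm) begins 54 mm behind the grasp point. The pads swing forward as they close: fully open they stand 13 mm farther back than shut.
Start: joints at [-8.623, 11.837, 88.321, -0, 79.842, -8.623], TCP at [575.002, -0.012, 231.282] pointing down, gripper open.
Joint ranges: [-156.59, 156.59], [-49.26, 127.26], [12.9, 141.05], [-63.56, 243.56], [4.71, 150.69], [-161.64, 161.64]. Speed limits (degrees/s): [159.86, 159.86, 180, 180, 180, 180].

INTERFACE

Orientations are given as [roll, pitch, yaw] about the fixed x, y, z axes, in that order (R = Rz(yaw) Ry(pitch) Rx(roll)).
In Python, from plant import * gives the robot as it stands. The module is installed in compiled form; this text tells all that it offers.
- The arm moves only by the tool servo_tool, never from a script. Its argument "motion" is one flat list of numbers, 7 for each row, row after row: the turn, a rotation vector about the tool's x, y, z in degrees, then the shift along the tool's x, y, z in cm, then the opening in per cent of the stroke, from 0 (shut) to 100 (fully open). A call has 1 to 20 rows; each row shifts and turns the commanded pose from where the row before left it, along the tool's axes as they then stand; what a row does not reach is not made up. A row lasts 1/8 s, in which the tool goes at most 62.5 mm and 10.7 degrees, less where a joint would pass 70% of its speed; a pose out of reach is approached as far as the arm can. A call is refused whole if a number of a shift passes 6.25 or a number of a turn 10.7, either way. A call with a gripper value outside its range is refused whole. The fingers move at their own pace and stop on an object; the grip force is fixed at half the most. Time passes only in rows, so rows that do not move let the fingers close. It gives the time, the measured TCP pose, the force, the opening and the grip force at its end, in the units of the state.
- read_state(): the state, without advancing time (a new reading comes with each control period).
- grab_frame(name): name is "scene" or "side" or "wrist"; returns a dict with "color" (400x640x3 uint8, blue, green, red), "z_map" (400x640 float32, mm along the optical axis (not along the pixel's ray), 0 where there is no reading), "fx", "fy", "cx", "cy" (pixels), "rvec" (rotation vector, rad) and "tvec" (3), from world to camera coordinates, as OpenCV has them. Camera axes: x right, y down, z forward; pixel columns grow to the right and rows downward; lengths in mm; the calibration is good to about 2 mm. A picture is of the moment at which its call begins.
- job_done(): hands the job in; it is judged then, once.
The state is a dict: "clock": time; "qpos": joint angles; "qvel": joint speeds; "effort": joint torques, N m; "tcp_pos": TCP position; "ee_rot": TCP orientation; "ft_force": force on the tool from outside, world axes, zero at the start; "torque": the same for the moment, N m; "grip_width": opening from 0.0 (shut) to 1.0 (fully open); "grasp_force": force on a finger pad.
Only numpy, scipy, OpenCV 4.12 (cv2) and the standard library are available. Lean on these libraries where they do the work, as an engineer would, in place of code of your own. Each camera call takes 0.05 s, during which the arm holds its last target. There are 200 camera calls.

TASK

Slide the clamp head along its rail until its round pad stands straight in front of the lime lying in the wooden cradle. Then pump the clamp's trigger against the upright grip, letting it spring back between squeezes, until the pad holds the lime against the back stop with the sprung pad pushed in by about a centimetre - never nearly all the way, which would bruise the lime. Drive the pad only with the trigger, do not touch the lime, leave the cup, tumbler and lemon alone, and finish while still holding the trigger squeezed in the gripper.

Things in the scene. Friction and masses are not known exactly. Their poses are not given: they have to be found in the camera images.
- board: Wooden chopping board, 200 (x) x 300 (y) x 18 mm high, fixed; carries the clamp and the cradle. Origin: centre of its underside, on the worktop. Its x axis points from the clamp to the cradle (roughly away from the robot, within 0.3 rad), its y axis runs along the rail.
- head (a joint): Position of the clamp head along its aluminium rail, m, -0.11 to 0.11; grows along the board's +y; 0 is the middle of the board. The rail lies 60 mm to the board's -x side of its centre. It slides with about 4 N of friction and stays where it is left.
- grip (a point): Middle of the upright black grip fixed to the clamp head, at the height to take it. A rounded bar 14 mm thick (board x), 24 mm wide (board y), top 20 mm above this point; pinch it across its width to slide the head. The head's grey cheeks end 40 mm below this point, so the fingers can come down round the grip.
- trigger (a joint): Steel trigger, rad: 0 released (leans off the grip), 0.28 fully squeezed (stop). Hinge: 16 mm to board +x of the grip's +x face, 50 mm below point grip. Return spring 2.5 to 5 N at grip height; squeezing takes up to about 15 N. Each full squeeze drives the rod about 6 mm; the first third of the pull only takes up slack. The rod stays when the trigger springs back to be squeezed again.
- trigger_face (a point): Middle of the outer face (the face away from the grip, towards board +x) of the trigger, 18 mm wide (board y) and 10 mm thick, 50 mm above its hinge, at the height of the point grip. Its top is 18 mm higher. It moves about 14 mm towards board -x when the trigger is fully squeezed.
- squeeze (a point): Point fixed to the head: midway between the outer faces of the grip (board -x side) and of the fully squeezed trigger, at the height of grip. Grip and trigger together are 28 mm thick (board x) here when squeezed, 42 mm when released; fingers centred here and closing along board x need an opening of 62 mm or more to let the trigger spring right back.
- ram (a joint): Advance of the flat steel push rod through the head, m: 0 at the start, at most 0.056, growing along board +x towards the cradle. It does not come back.
- pad (a joint): How far the sprung pad is pushed back into the rod's end, m: 0 free, 0.024 fully pushed in. The brass stem between rod and pad shows it: 21 mm of it show when free. Spring 350 N/m: 10 mm is 3.5 N on the lime. To stay between 0.004 and 0.017 at the end; over 0.021 bruises the lime.
- pad_face (a point): Centre of the front face of the round black rubber pad, 28 mm in diameter, on the end of the rod; faces board +x.
- cradle: Light wooden cradle fixed on the board, 52 x 64 mm, x axis along the board's x; origin: middle of its underside, on the board's top; its middle line is y = 0. Its floor slopes down a little towards an upright back stop, 56 mm high, whose face is at x = +18 mm; cheeks 24 mm high stand at either side, 56 mm apart, the side towards the clamp is open.
- stop (a point): Point on the face of the cradle's back stop, at x = 18 mm, y = 0 of the cradle, 32 mm above the board, which is also the height of the middle of the pad.
- lime: Green lime, 51 x 42 x 42 mm, loose, lying crosswise (its long axis along the rail) between the cheeks of the cradle, at or near the back stop; about 42 mm thick from stop to pad. Origin: under its middle.
- cup: Bystander: steel juice cup, 65 mm wide, 57 mm high, left of the board. Origin: centre of its underside.
- tumbler: Bystander: glass tumbler, 78 mm wide, 92 mm high, left of the board. Origin: centre of its underside.
- lemon: Bystander: yellow lemon, 73 x 56 x 57 mm, right of the board. Origin: under its middle.

How it is judged (in metres and radians):
On the way, in this order (a step that is already met when the one before it is completed fails the run):
1. the head has been slid until the pad is in line with the lime, before any pumping (y of pad_face in the frame of cradle between -0.008 and 0.008 m and value of joint ram below 0.003 m), for 0.2 s.
2. the trigger is squeezed (value of joint trigger above 0.15 rad), for 0.05 s.
3. the trigger has sprung back (value of joint trigger below 0.08 rad), for 0.02 s.
4. the trigger is squeezed again (value of joint trigger above 0.15 rad), for 0.05 s.
At the end, for the whole second after the job is handed in: The pad is within 8 mm sideways of the cradle's middle line, presses the lime (over 1 N) against the back stop with the sprung pad pushed in 4 to 17 mm, and the robot's fingers still hold the trigger squeezed (over 1 N on it, trigger over 0.15 rad) (y of pad_face in the frame of cradle between -0.008 and 0.008 m and value of joint pad between 0.004 and 0.017 m and contact force between pad and lime above 1 N and contact force between lime and cradle above 1 N and distance between pad_face and stop below 0.06 m and value of joint trigger above 0.15 rad and contact force between the fingers and trigger above 1 N); the arm keeps its last pose, push and grip.
It fails at once if the sprung pad is pushed in by more than 21 mm: the lime is bruised (value of joint pad above 0.021 m).
It fails at once if the rod or the pad is pushed by hand (contact force between any of the arm, the fingers and ram above 4 N).
It fails at once if the robot touches the lime (contact force between any of the arm, the fingers and lime above 2 N).
It fails at once if the cup, the tumbler or the lemon is disturbed (distance of any of cup, tumbler, lemon from where it was at the start of the episode above 0.03 m).
It also fails if it takes over 54 s, if anything falls off the work surface, if the arm or the gripper's body presses on something with over 40 N, if the wrist force passes 120 N, or if a joint passes its speed limit or range.

## Working session

There is one attempt and no reset: what is moved stays moved. The work goes in short steps, Python scripts to look and compute and a tool call to move; the robot and the scene stay as the last step left them, time stands still between calls to the robot, and variables do not carry over. Pictures are saved under pics/ and viewed, at most 10 in all, crops included, and the job is handed in when it is done.

Besides the shell and the picture viewer there is one more tool, called after "Emit:" by a JSON object that holds its "fn" and its "kwargs". servo_tool: Moves the arm, as the interface text tells. Its arguments: {"type":"object","properties":{"motion":{"type":"array","items":{"type":"number"}}},"required":["motion"]}

```bash
mkdir -p pics
cat > h.py <<'E'
from plant import *
import numpy as np, cv2
def grab(n):
    f=grab_frame(n); R=cv2.Rodrigues(np.array(f["rvec"],float))[0]; return f,R,np.array(f["tvec"],float).ravel()
def cloud(f,R,t):
    z=f["z_map"].astype(float); v,u=np.mgrid[:z.shape[0],:z.shape[1]]
    c=np.stack([(u-f["cx"])/f["fx"]*z,(v-f["cy"])/f["fy"]*z,z],-1)
    P=(c-t)@R; P[z<=0]=np.nan; return P
def ray(f,R,t,u,v,h):
    d=R.T@np.array([(u-f["cx"])/f["fx"],(v-f["cy"])/f["fy"],1]); o=-R.T@t
    return o+d*(h-o[2])/d[2]
def proj(f,R,t,p):
    c=R@np.array(p,float)+t; return np.array([f["cx"]+f["fx"]*c[0]/c[2],f["cy"]+f["fy"]*c[1]/c[2]])
E
python3 - <<'E'
from h import *
for n in("scene","side","wrist"):
    f,R,t=grab(n); cv2.imwrite(f"pics/{n}0.png",f["color"]); np.savez(f"{n}0.npz",**f)
    print(n,-R.T@t,f["fx"])
s=read_state();print(s["clock"],s["tcp_pos"],s["ee_rot"],s.get("tcp_to_grasp"),[k for k in s])
try: print(tcp_to_grasp)
except Exception as e: print(e)
E
```

```text
scene [  -77.60093723 -1249.47602876   794.24655439] 489.4677247333632
side [407.52356101 896.04388191 666.76662288] 385.5230968184679
wrist [574.51141069  84.03227322 373.39645548] 275.7308836467122
0.15 [5.74416854e+02 6.88406086e-02 2.30353815e+02] [-1.79897057e+02 -1.49883404e-02  8.99984285e+01] None ['clock', 'qpos', 'qvel', 'effort', 'tcp_pos', 'ee_rot', 'ft_force', 'torque', 'grasp_force', 'grip_width']
18.700000000000003
```

View pics/side0.png

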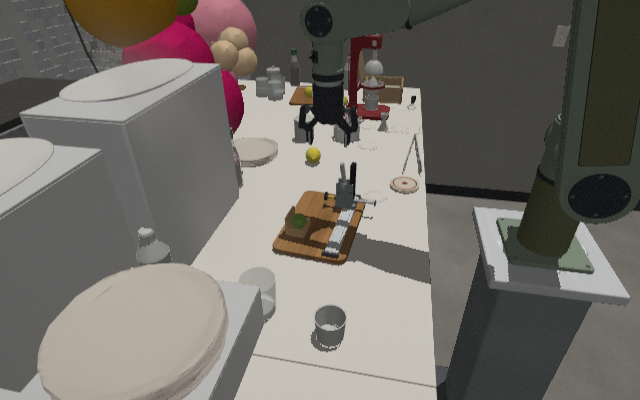

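View pics/wrist0.png

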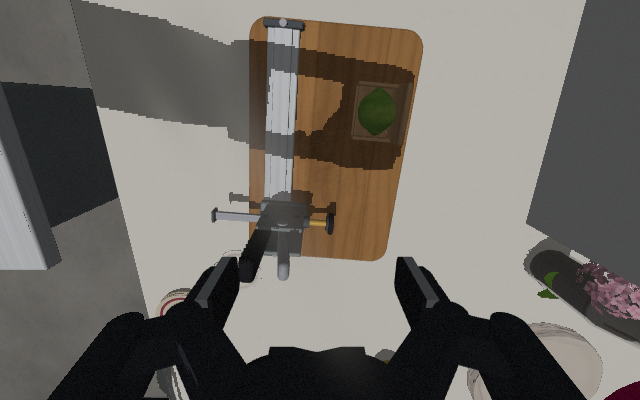

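View pics/scene0.png

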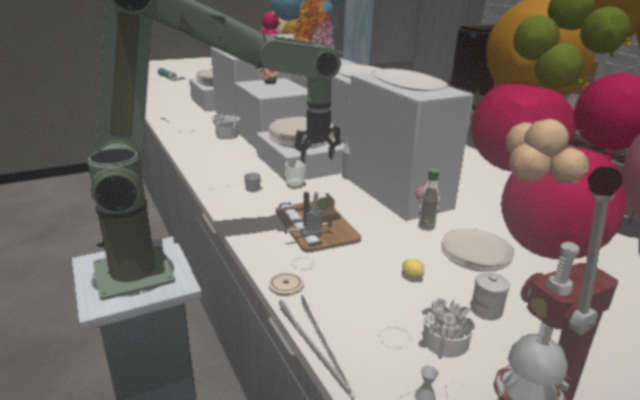

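The wrist view shows the board at px (250–423, 15–262), rail at column ≈283, clamp head at (283,215) with black grip top (250,270) and trigger top (283,272), pad at (331,223), and lime in the cradle at (377,110). The head must slide along board +y (up in the image).

Run:
```python
from h import *
f,R,t=grab("wrist"); P=cloud(f,R,t); im=f["color"]; hsv=cv2.cvtColor(im,cv2.COLOR_BGR2HSV)
H,S,V=[hsv[...,i].astype(int) for i in range(3)]
X,Y,Z=[P[...,i] for i in range(3)]
m=(H<25)&(S>90)&(Z>10)&(Z<26)&(X<700)
pts=np.argwhere(m)
n,lab,st,_=cv2.connectedComponentsWithStats(m.astype(np.uint8)); 
k=1+np.argmax(st[1:,4]); m=(lab==k)
xy=P[m][:,:2].astype(np.float32); 
r=cv2.minAreaRect(xy); print("board",r)
ce=np.array(r[0]); 
bx=cv2.boxPoints(r); print(bx)
e=[bx[(i+1)%4]-bx[i] for i in range(4)]
# x axis of the board: the edge direction nearest to world x
ex=max((v/np.linalg.norm(v)*s for v in e for s in(1,-1)),key=lambda v:v[0]); ey=np.array([-ex[1],ex[0]])
print("yaw",np.degrees(np.arctan2(ex[1],ex[0])))
B=np.stack([(P[...,:2]-ce)@ex,(P[...,:2]-ce)@ey,Z],-1)
inb=(abs(B[...,0])<150)&(abs(B[...,1])<230)
def rep(n,mm):
    if mm.sum()<5: print(n,mm.sum());return
    q=B[mm]; print(n,mm.sum(),"min",np.nanpercentile(q,3,0).round(1),"max",np.nanpercentile(q,97,0).round(1),"px",np.argwhere(mm)[:,::-1].mean(0).round())
lime=inb&(H>32)&(H<70)&(S>90)&(Z>25); rep("lime",lime)
rep("cradle",inb&(H<25)&(S>40)&(Z>27)&(B[...,0]>0)&(B[...,0]<100)&(B[...,1]>-60))
rep("stop",inb&(H<25)&(S>40)&(Z>68)&(Z<80)&(B[...,0]>0)&(B[...,0]<100))
rows,cols=np.mgrid[:400,:640]
top=inb&(Z>60)&(B[...,0]<20)&(rows<285)&(cols>225)&(cols<310)
rep("hd",top)
rep("griptop",top&(cols<266)&(Z>125)); rep("trigtop",top&(cols>268)&(Z>115))
rep("rail",inb&(S<60)&(V>120)&(Z>18)&(Z<50)&(rows<185)&(B[...,0]<0))
rep("rodtail",inb&(cols<260)&(rows<225)&(rows>205)&(Z>35))
rep("pad",inb&(cols>324)&(cols<338)&(rows>205)&(rows<240)&(Z>30))
np.savez("b.npz",ce=ce,ex=ex,ey=ey)
```

```text
board ((606.2761840820312, 21.780303955078125), (299.0111389160156, 158.5046844482422), 85.40049743652344)
[[ 515.29016 -120.88852]
 [ 673.2844  -133.59906]
 [ 697.2622   164.44913]
 [ 539.26794  177.15967]]
yaw -4.599504
lime 1609 min [-90.  -27.9  53.3] max [ 44.1  78.6 318.8] px [362. 158.]
cradle 1939 min [  9.4 -19.8  28.3] max [ 57.3  88.6 304.3] px [394. 135.]
stop 534 min [50.9 29.1 68.7] max [58.2 87.  75.1] px [404. 114.]
hd 3394 min [-91.6 -92.8  64.7] max [-45.  -19.3 255.8] px [268. 246.]
griptop 1181 min [-92.7 -87.5 128.9] max [-72.4 -17.4 259.9] px [245. 263.]
trigtop 482 min [-65.3 -85.5 117.7] max [-51.1 -70.9 167.6] px [282. 259.]
rail 3025 min [-96.1 -36.4  24.8] max [-63.7 135.5  29.6] px [280. 107.]
rodtail 356 min [-148.5  -84.2   49.1] max [-90.8 -63.3  98.6] px [239. 216.]
pad 161 min [-14.9 -91.   49.3] max [ -6.  -66.6  63.9] px [329. 223.]
```

Run:
```python
from h import *
f=np.load("wrist0.npz"); R=cv2.Rodrigues(f["rvec"])[0]; t=f["tvec"].ravel(); P=cloud(f,R,t); b=np.load("b.npz")
ex,ey=b["ex"],b["ey"]; ce=b["ce"]-20.7*ex; np.savez("b.npz",ce=ce,ex=ex,ey=ey); print("board",ce)
B=np.stack([(P[...,:2]-ce)@ex,(P[...,:2]-ce)@ey,P[...,2]],-1); Z=P[...,2]
hsv=cv2.cvtColor(f["color"],cv2.COLOR_BGR2HSV); H,S,V=[hsv[...,i].astype(int) for i in range(3)]
def rep(n,m):
    q=B[m]; print(n,m.sum(),*[np.nanpercentile(q,p,0).round(1) for p in(1,50,99)])
reg=(B[...,0]<-25)&(B[...,0]>-130)&(abs(B[...,1]+78)<40)
for z in range(60,160,10): 
    m=reg&(Z>z)&(Z<=z+10)
    if m.sum()>3: rep(z,m)
g=reg&(Z>126)&(Z<160)
rep("gripT",g&(B[...,0]<-57)); rep("trigT",reg&(Z>105)&(Z<160)&(B[...,0]>-52))
c=(B[...,0]>30)&(B[...,0]<100)&(B[...,1]>0)&(B[...,1]<110)
rep("stop",c&(Z>65)&(Z<85)&(H<25)); rep("cheeks",c&(Z>34)&(Z<48)&(H<25)); rep("lime",c&(H>32)&(H<70)&(S>90)&(Z>45))
```

```text
board [585.64284706  23.44024324]
60 192 [-69.8 -92.6  60.1] [-41.9 -63.3  65.3] [-25.4 -62.6  69.9]
70 208 [-70.1 -92.9  70. ] [-46.4 -63.5  75.3] [-25.4 -61.6  79.8]
80 239 [-70.1 -92.8  80.2] [-48.  -63.4  85. ] [-25.5 -61.5  89.8]
90 266 [-70.  -92.9  90.1] [-49.7 -63.7  95.3] [-25.4 -60.7  99.8]
100 491 [-70.9 -96.4 100.2] [-48.  -65.5 107. ] [-25.3 -61.  110. ]
110 197 [-71.6 -95.8 110. ] [-59.6 -69.  111.9] [-26.4 -63.2 119.9]
120 145 [-73.  -87.1 120.2] [-59.8 -71.3 125.4] [-35.2 -67.8 130. ]
130 153 [-73.  -86.5 130.3] [-59.9 -71.3 135. ] [-33.7 -67.5 139.9]
140 175 [-72.6 -87.4 140.2] [-59.9 -71.3 144.9] [-32.4 -67.6 149.8]
150 205 [-74.  -85.8 150. ] [-59.8 -71.4 155.2] [-30.1 -67.6 159.9]
gripT 369 [-73.9 -87.5 126.9] [-63.  -68.9 144.3] [-59.6 -67.4 159.7]
trigT 517 [-51.2 -95.8 105.2] [-38.5 -71.6 120. ] [-25.5 -62.  159.2]
stop 582 [71.5 27.3 65.6] [74.3 59.7 73.2] [79.4 88.6 75.4]
cheeks 419 [30.5 26.1 34.5] [58.8 74.  41.8] [72.2 89.8 47.4]
lime 1280 [30.7 37.3 50.6] [47.7 59.5 64.5] [67.7 81.9 70.7]
```

Run:
```python
from h import *
f=np.load("wrist0.npz"); R=cv2.Rodrigues(f["rvec"])[0]; t=f["tvec"].ravel(); P=cloud(f,R,t); b=np.load("b.npz")
ex,ey,ce=b["ex"],b["ey"],b["ce"]
B=np.stack([(P[...,:2]-ce)@ex,(P[...,:2]-ce)@ey,P[...,2]],-1); Z=P[...,2]
for x0,x1 in((-76,-57),(-57,-15)):
    m=(B[...,0]>x0)&(B[...,0]<x1)&(B[...,1]>-100)&(B[...,1]<-55)
    h,e=np.histogram(Z[m],np.arange(100,236,5)); print(dict(zip(e[:-1].astype(int),h)))
    zt=m&(Z>165)&(Z<200); q=B[zt]; 
    if len(q): print(np.nanpercentile(q,[2,50,98],axis=0).round(1))
for bx,by in((-67,-79.5),(-60,-79.5),(-67,58)): print(bx,by,(ce+bx*ex+by*ey).round(1))
```

```text
{np.int64(100): np.int64(39), np.int64(105): np.int64(105), np.int64(110): np.int64(69), np.int64(115): np.int64(39), np.int64(120): np.int64(44), np.int64(125): np.int64(46), np.int64(130): np.int64(50), np.int64(135): np.int64(48), np.int64(140): np.int64(56), np.int64(145): np.int64(53), np.int64(150): np.int64(62), np.int64(155): np.int64(61), np.int64(160): np.int64(66), np.int64(165): np.int64(294), np.int64(170): np.int64(92), np.int64(175): np.int64(0), np.int64(180): np.int64(0), np.int64(185): np.int64(0), np.int64(190): np.int64(0), np.int64(195): np.int64(0), np.int64(200): np.int64(0), np.int64(205): np.int64(0), np.int64(210): np.int64(0), np.int64(215): np.int64(0), np.int64(220): np.int64(0), np.int64(225): np.int64(0), np.int64(230): np.int64(0)}
[[-73.1 -89.8 165.3]
 [-65.7 -77.4 169.3]
 [-59.8 -68.3 171.1]]
{np.int64(100): np.int64(140), np.int64(105): np.int64(251), np.int64(110): np.int64(69), np.int64(115): np.int64(23), np.int64(120): np.int64(24), np.int64(125): np.int64(31), np.int64(130): np.int64(26), np.int64(135): np.int64(29), np.int64(140): np.int64(33), np.int64(145): np.int64(33), np.int64(150): np.int64(37), np.int64(155): np.int64(45), np.int64(160): np.int64(49), np.int64(165): np.int64(153), np.int64(170): np.int64(0), np.int64(175): np.int64(0), np.int64(180): np.int64(0), np.int64(185): np.int64(0), np.int64(190): np.int64(0), np.int64(195): np.int64(0), np.int64(200): np.int64(0), np.int64(205): np.int64(0), np.int64(210): np.int64(0), np.int64(215): np.int64(0), np.int64(220): np.int64(0), np.int64(225): np.int64(0), np.int64(230): np.int64(0)}
[[-38.9 -87.5 165.1]
 [-34.8 -78.8 166.6]
 [-30.8 -71.8 168.3]]
-67 -79.5 [512.5 -50.4]
-60 -79.5 [519.5 -51. ]
-67 58 [523.5  86.6]
```

Emit:
{"fn": "servo_tool", "kwargs": {"motion": [0,0,10.5,0,0,0,100,0,0,10.5,0,0,0,100,0,0,10.5,0,0,0,100,0,0,10.5,0,0,0,100,0,0,10.5,0,0,0,100,0,0,10.5,0,0,0,100,0,0,10.5,0,0,0,100,0,0,10.5,0,0,0,100,0,0,10.6,0,0,0,100,0,0,0,-1.92,1.83,0,100,0,0,0,-1.92,1.83,0,100,0,0,0,-1.92,1.83,0,100,0,0,0,0,0,0,100,0,0,0,0,0,0,100]}}

```text
clock: 1.95
tcp_pos: [513.6, -49.9, 231.4]
ee_rot: [-180.0, -0.0, -4.6]
ft_force: [0.3, 0.2, 0.6]
grip_width: 1.002
grasp_force: 0.0
```

Run:
```python
from h import *
f,R,t=grab("wrist"); im=f["color"].copy(); P=cloud(f,R,t)
b=np.load("b.npz"); ex,ey,ce=b["ex"],b["ey"],b["ce"]
B=np.stack([(P[...,:2]-ce)@ex,(P[...,:2]-ce)@ey,P[...,2]],-1); Z=P[...,2]
for n,x0,x1 in(("grip",-78,-57),("trig",-57,-20)):
    m=(B[...,0]>x0)&(B[...,0]<x1)&(B[...,1]>-100)&(B[...,1]<-55)&(Z>160)&(Z<180)
    if m.sum(): print(n,m.sum(),np.nanpercentile(B[m],[2,50,98],axis=0).round(1).tolist())
cv2.imwrite("pics/w1.png",im)
```

```text
grip 509 [[-71.9, -91.2, 161.3], [-64.3, -79.8, 169.1], [-59.6, -69.1, 171.1]]
trig 259 [[-39.5, -88.4, 162.8], [-33.9, -79.8, 166.3], [-30.0, -72.0, 168.5]]
```

View pics/w1.png

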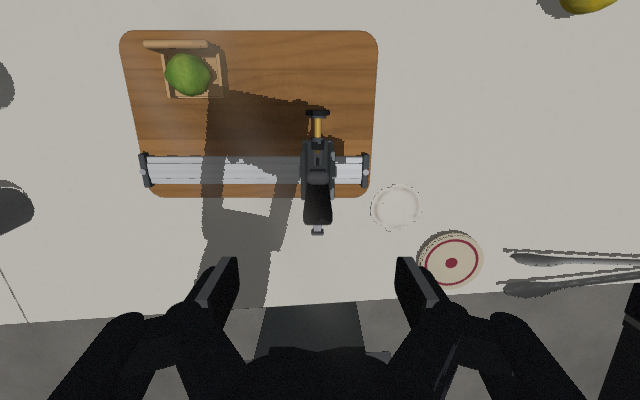

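The grip (px 318,200) is centred between the fingers (columns 228–405), the lime is at (188,74) in the cradle; now going down.

Emit:
{"fn": "servo_tool", "kwargs": {"motion": [0,0,0,0,0,2,100,0,0,0,0,0,2,100,0,0,0,0,0,2,100,0,0,0,0,0,2,100,0,0,0,0,0,2,100,0,0,0,0,0,0,100,0,0,0,0,0,0,0,0,0,0,0,0,0,0,0,0,0,0,0,0,0,0,0,0,0,0,0,0,0,0,0,0,0,0,0,0,0,0,0,0,0,0,0,0,0,0,0,0,0]}}

```text
clock: 3.62
tcp_pos: [513.7, -50.4, 132.2]
ee_rot: [180.0, -0.1, -4.6]
ft_force: [-1.6, -0.2, 6.1]
grip_width: 0.269
grasp_force: 60.6
```

Emit:
{"fn": "servo_tool", "kwargs": {"motion": [0,0,0,0,-0.6,0,0,0,0,0,0,-1.2,0,0,0,0,0,0,-1.2,0,0,0,0,0,0,-1.2,0,0,0,0,0,0,-1.2,0,0,0,0,0,0,-1.2,0,0,0,0,0,0,-1.2,0,0,0,0,0,0,-1.2,0,0,0,0,0,0,-1.2,0,0,0,0,0,0,-1.2,0,0,0,0,0,0,-1.2,0,0,0,0,0,0,-0.6,0,0,0,0,0,0,0,0,0,0,0,0,0,0,0,0]}}

```text
clock: 5.38
tcp_pos: [524.5, 81.6, 132.2]
ee_rot: [-180.0, -0.1, -4.6]
ft_force: [-1.1, -0.2, 5.6]
grip_width: 0.273
grasp_force: 60.8
```

Run:
```python
from h import *
f,R,t=grab("wrist"); im=f["color"].copy(); P=cloud(f,R,t)
b=np.load("b.npz"); ex,ey,ce=b["ex"],b["ey"],b["ce"]
B=np.stack([(P[...,:2]-ce)@ex,(P[...,:2]-ce)@ey,P[...,2]],-1); Z=P[...,2]
hsv=cv2.cvtColor(im,cv2.COLOR_BGR2HSV); H,S,V=[hsv[...,i].astype(int) for i in range(3)]
def rep(n,m):
    if m.sum()>3: print(n,m.sum(),np.nanpercentile(B[m],[1,50,99],axis=0).round(1).tolist())
c=(B[...,0]>30)&(B[...,0]<100)&(B[...,1]>0)&(B[...,1]<110)
rep("stop",c&(Z>65)&(Z<85)&(H<25)); rep("lime",c&(H>32)&(H<70)&(S>90)&(Z>45))
rep("pad",(B[...,0]>5)&(B[...,0]<28)&(Z>45)&(Z<75)&(B[...,1]>10)&(V<80))
rep("trig",(B[...,0]>-57)&(B[...,0]<-20)&(Z>160)&(Z<175)&(B[...,1]>10)&(B[...,1]<90))
cv2.imwrite("pics/w2.png",im); print(read_state()["tcp_pos"])
```

```text
stop 1750 [[71.5, 27.3, 65.4], [74.4, 57.7, 73.3], [79.7, 88.3, 75.6]]
lime 3102 [[31.0, 37.0, 52.3], [49.2, 58.5, 64.8], [68.5, 81.6, 70.8]]
pad 394 [[5.8, 39.1, 49.3], [11.9, 52.8, 60.3], [15.4, 65.0, 64.7]]
trig 1423 [[-56.6, 30.2, 160.3], [-36.3, 52.2, 166.5], [-29.5, 75.1, 174.8]]
[524.50944432  81.55220258 132.15634194]
```

View pics/w2.png

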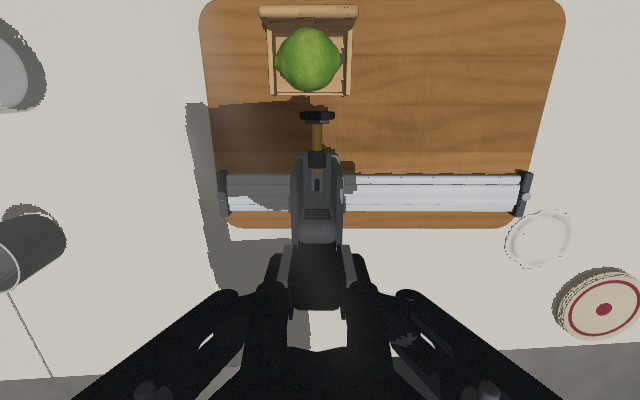

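The pad is at px (317,116), the cradle's middle at about column 310, so 5–6 mm remain (pad y = 52, cradle y = 57.8 in the board frame).

Emit:
{"fn": "servo_tool", "kwargs": {"motion": [0,0,0,0,-0.3,0,0,0,0,0,0,-0.27,0,0,0,0,0,0,0,0,0,0,0,0,0,0,0,0,0,0,0,0,0,0,0]}}

```text
clock: 6.05
tcp_pos: [524.9, 86.5, 132.2]
ee_rot: [179.9, -0.1, -4.6]
ft_force: [-2.0, -2.0, 5.7]
grip_width: 0.271
grasp_force: 60.8
```

Run:
```python
from h import *
f,R,t=grab("wrist"); im=f["color"]; P=cloud(f,R,t)
b=np.load("b.npz"); ex,ey,ce=b["ex"],b["ey"],b["ce"]
B=np.stack([(P[...,:2]-ce)@ex,(P[...,:2]-ce)@ey,P[...,2]],-1); Z=P[...,2]
hsv=cv2.cvtColor(im,cv2.COLOR_BGR2HSV); H,S,V=[hsv[...,i].astype(int) for i in range(3)]
def rep(n,m): print(n,m.sum(),np.nanpercentile(B[m],[1,50,99],axis=0).round(1).tolist())
c=(B[...,0]>30)&(B[...,0]<100)&(B[...,1]>0)&(B[...,1]<110)
rep("stop",c&(Z>65)&(Z<85)&(H<25))
rep("pad",(B[...,0]>5)&(B[...,0]<28)&(Z>45)&(Z<75)&(B[...,1]>10)&(V<80))
print(read_state()["tcp_pos"])
```

```text
stop 1744 [[71.5, 27.5, 65.4], [74.4, 57.9, 73.2], [79.6, 88.3, 75.5]]
pad 400 [[6.6, 44.6, 49.9], [11.9, 57.7, 60.1], [15.4, 69.9, 64.5]]
[524.92745454  86.46399444 132.16529205]
```

Emit:
{"fn": "servo_tool", "kwargs": {"motion": [0,0,0,0,0,0,100,0,0,0,0,0,0,100,0,0,0,0,0,0,100,0,0,0,0,0,0,100,0,0,0,0,0,-1.5,100,0,0,0,0,0,-2,100,0,0,0,0,0,-2,100,0,0,0,0,0,-2,100,0,0,-10,0,0,-0.8,100,0,0,-10,0,0,0,100,0,0,-10,0,0,0,100,0,0,-10,0,0,0,100,0,0,-10,0,0,0,100,0,0,-10,0,0,0,100,0,0,-10,0,0,0,100,0,0,-10,0,0,0,100,0,0,-10,0,0,0,100,0,0,0,0,0.56,0,100,0,0,0,0,0,0,100]}}

```text
clock: 8.48
tcp_pos: [530.5, 86.6, 215.0]
ee_rot: [179.9, -0.0, 85.3]
ft_force: [-0.2, 0.4, 0.2]
grip_width: 1.003
grasp_force: 0.0
```

Run:
```python
from h import *
f,R,t=grab("wrist"); im=f["color"]; P=cloud(f,R,t)
b=np.load("b.npz"); ex,ey,ce=b["ex"],b["ey"],b["ce"]
B=np.stack([(P[...,:2]-ce)@ex,(P[...,:2]-ce)@ey,P[...,2]],-1); Z=P[...,2]
for n,x0,x1 in(("grip",-78,-57),("trig",-57,-20)):
    m=(B[...,0]>x0)&(B[...,0]<x1)&(B[...,1]>35)&(B[...,1]<85)&(Z>163)&(Z<180)
    if m.sum(): print(n,m.sum(),np.nanpercentile(B[m],[2,50,98],axis=0).round(1).tolist())
p=np.array(read_state()["tcp_pos"])[:2]-ce; print(p@ex,p@ey)
cv2.imwrite("pics/w3.png",im)
```

```text
grip 525 [[-73.1, 47.3, 164.5], [-66.4, 59.5, 169.3], [-60.3, 69.3, 171.0]]
trig 251 [[-39.5, 50.4, 163.6], [-35.2, 58.8, 166.4], [-30.6, 65.8, 168.3]]
-60.29205491463766 58.540031132936925
```

View pics/w3.png

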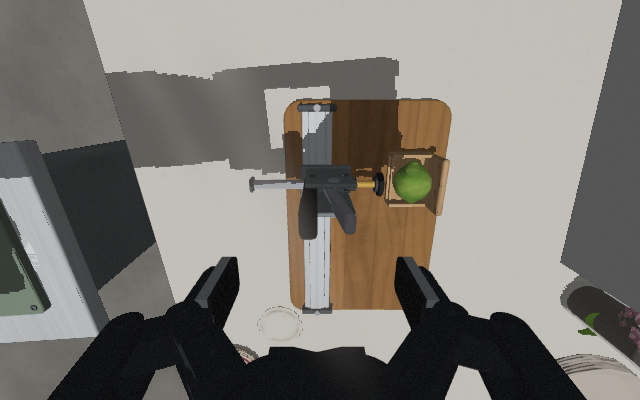

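The pad (379,184) is squarely in front of the lime (412,182), and the grip and trigger tops (308–350, 235) lie between the fingers; going down and making the first squeeze.

Emit:
{"fn": "servo_tool", "kwargs": {"motion": [0,0,0,0,0,1.5,100,0,0,0,0,0,2,100,0,0,0,0,0,2,100,0,0,0,0,0,2,100,0,0,0,0,0,0.8,100,0,0,0,0,0,0,100,0,0,0,0,0,0,0,0,0,0,0,0,0,0,0,0,0,0,0,0,0,0,0,0,0,0,0,0,0,0,0,0,0,0,0,0,0,0,0,0,0,0]}}

```text
clock: 10.02
tcp_pos: [531.1, 86.7, 135.9]
ee_rot: [179.8, 0.0, 85.4]
ft_force: [-10.7, -0.0, 17.9]
grip_width: 0.312
grasp_force: 58.7
```

```bash
cat >> h.py <<'E'
def look(name=None):
    f,R,t=grab("wrist"); im=f["color"]; P=cloud(f,R,t)
    b=np.load("b.npz"); ex,ey,ce=b["ex"],b["ey"],b["ce"]
    B=np.stack([(P[...,:2]-ce)@ex,(P[...,:2]-ce)@ey,P[...,2]],-1); Z=P[...,2]
    hsv=cv2.cvtColor(im,cv2.COLOR_BGR2HSV); H,S,V=[hsv[...,i].astype(int) for i in range(3)]
    r=(B[...,1]>38)&(B[...,1]<78)&(B[...,0]>-40)&(B[...,0]<60)&(Z>40)&(Z<80)
    for n,m in(("pad",r&(V<70)&(S<90)&(Z>55)&(B[...,0]>5)),("brass",r&(H>10)&(H<30)&(S>110)&(Z>45)&(B[...,0]<45)&(abs(B[...,1]-58)<6)),
               ("lime",r&(H>32)&(H<70)&(S>90)&(Z>45)),
               ("rod",(abs(B[...,1]-58)<12)&(B[...,0]<-85)&(B[...,0]>-200)&(Z>42)&(Z<75))):
        if m.sum()>3: print(n,m.sum(),np.nanpercentile(B[m],[2,50,98],axis=0).round(1).tolist())
    if name: cv2.imwrite(f"pics/{name}.png",im)
E
python3 - <<'E'
from h import *
look("w4")
E
```

```text
pad 271 [[12.4, 46.4, 55.3], [16.5, 60.0, 60.2], [20.6, 69.2, 64.2]]
brass 210 [[-7.2, 54.2, 50.2], [2.6, 58.5, 53.2], [12.2, 61.3, 55.1]]
lime 1697 [[30.1, 42.1, 48.4], [42.6, 63.0, 64.3], [58.9, 77.3, 70.4]]
rod 681 [[-129.3, 52.7, 47.8], [-110.3, 58.8, 52.4], [-86.0, 64.8, 58.4]]
```

View pics/w4.png

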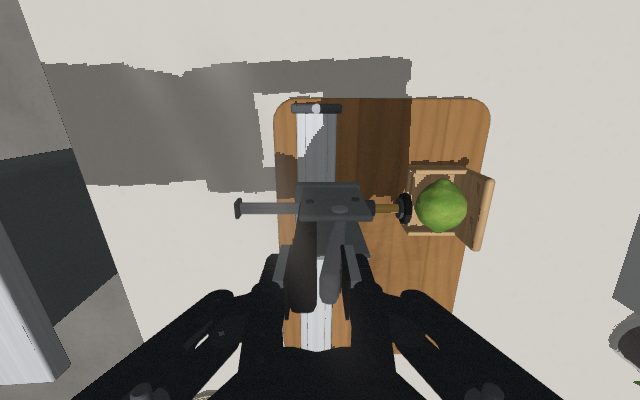

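Squeezed fully (opening ≈27 mm), the pad at (405,208) advanced about 5 mm and still stands clear of the lime (442,206). I release, raise 3 mm to relieve the vertical load, and pump again.

Emit:
{"fn": "servo_tool", "kwargs": {"motion": [0,0,0,0,0,0,90,0,0,0,0,0,0,90,0,0,0,0,0,0,90,0,0,0,0,0,-0.2,90,0,0,0,0,0,0,90,0,0,0,0,0,0,90,0,0,0,0,0,0,0,0,0,0,0,0,0,0,0,0,0,0,0,0,0,0,0,0,0,0,0,0,0,0,0,0,0,0,0,0,0,0,0,0,0,0]}}

```text
clock: 11.58
tcp_pos: [531.0, 86.7, 137.4]
ee_rot: [179.8, 0.0, 85.4]
ft_force: [-10.8, -1.0, 19.0]
grip_width: 0.314
grasp_force: 58.9
```

Run:
```python
from h import *
look()
```

```text
pad 261 [[18.8, 47.0, 55.3], [22.9, 59.7, 60.4], [27.0, 69.4, 64.1]]
brass 210 [[-4.0, 54.7, 47.1], [8.8, 58.9, 53.3], [18.5, 63.8, 55.0]]
lime 1630 [[31.0, 41.8, 49.8], [43.2, 63.3, 64.6], [59.0, 77.3, 70.5]]
rod 557 [[-123.0, 52.2, 48.6], [-107.1, 58.6, 52.6], [-85.9, 64.9, 58.1]]
```

Emit:
{"fn": "servo_tool", "kwargs": {"motion": [0,0,0,0,0,0,90,0,0,0,0,0,0,90,0,0,0,0,0,0,90,0,0,0,0,0,0,90,0,0,0,0,0,0,90,0,0,0,0,0,0,90,0,0,0,0,0,0,0,0,0,0,0,0,0,0,0,0,0,0,0,0,0,0,0,0,0,0,0,0,0,0,0,0,0,0,0,0,0,0,0,0,0,0]}}

```text
clock: 13.12
tcp_pos: [531.0, 86.7, 137.4]
ee_rot: [179.8, 0.0, 85.4]
ft_force: [-10.0, -0.5, 18.7]
grip_width: 0.309
grasp_force: 58.9
```

Run:
```python
from h import *
look()
```

```text
pad 267 [[20.8, 47.2, 55.2], [25.0, 59.8, 60.5], [29.1, 69.3, 64.2]]
brass 189 [[-12.7, 54.6, 46.7], [11.7, 58.8, 53.3], [20.5, 63.6, 55.2]]
lime 1570 [[31.9, 42.1, 50.3], [43.7, 63.5, 64.8], [59.1, 77.3, 70.4]]
rod 501 [[-117.0, 52.0, 47.7], [-103.1, 58.5, 52.5], [-85.3, 65.0, 58.3]]
```

The rod advanced 6 mm but the pad only 2 mm, so the pad is pushed in by about 4 mm. One more squeeze gives about 10 mm, and I'll hold that one.

Emit:
{"fn": "servo_tool", "kwargs": {"motion": [0,0,0,0,0,0,90,0,0,0,0,0,0,90,0,0,0,0,0,0,90,0,0,0,0,0,0,90,0,0,0,0,0,0,90,0,0,0,0,0,0,90,0,0,0,0,0,0,0,0,0,0,0,0,0,0,0,0,0,0,0,0,0,0,0,0,0,0,0,0,0,0,0,0,0,0,0,0,0,0,0,0,0,0]}}

```text
clock: 14.68
tcp_pos: [530.9, 86.7, 137.5]
ee_rot: [179.8, 0.0, 85.4]
ft_force: [-9.8, -1.8, 20.1]
grip_width: 0.317
grasp_force: 58.6
```

Run:
```python
from h import *
look("w5")
```

```text
pad 315 [[5.4, 47.5, 55.2], [24.6, 59.6, 59.5], [29.3, 69.4, 64.4]]
brass 180 [[-13.1, 54.5, 50.0], [12.3, 58.6, 53.4], [20.8, 61.5, 55.1]]
lime 1556 [[32.1, 41.7, 50.2], [43.7, 63.5, 64.9], [59.1, 77.3, 70.5]]
rod 402 [[-111.3, 52.3, 47.9], [-101.2, 58.6, 52.6], [-85.4, 65.1, 58.5]]
```

View pics/w5.png

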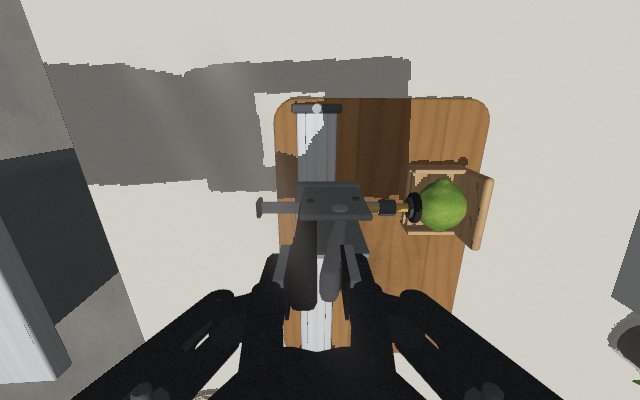

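The pad (413,207) presses the lime (443,206) in line with it. The rod moved another 5.7 mm with the pad still, so it is pushed in about 10 mm, and the trigger is held squeezed.

```bash
python3 -c "
from plant import *
print(job_done())"
```

```text
the job is handed in; nothing more can be done
None
```

I handed the job in at about 14.7 s, with the pad lined up on the lime and pushed in about 10 mm after four squeezes, and the gripper still holding the trigger squeezed; no pass or fail result came back.

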